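Bleed the air receiver at its locked valve

ROBOT

A 6-joint arm with a two-finger parallel gripper is mounted at the origin on the work surface; the furniture and walls round the work are solid. World frame = base frame: x ahead of the robot, y to its left, z up, the work surface at z = 0. Lengths are in m, angles in rad, forces in N, time in s.
With the tool pointing down it reaches from about 0.35 to 0.775 m from the base axis. Payload 7.3 kg.
Tool frame: the origin (TCP) lies between the finger pads, 19 mm behind the fingertips; this is the grasp point; z points along the fingers, y is the line along which they close (so a half turn about z gives the same grasp; the last joint's range is limited). The gripper opens to 92 mm and grips with 3 to 60 N. Pads are 19 mm wide; open, the fingers measure 130 mm over their backs; the gripper's body (75 mm by 190 mm) begins 47 mm behind the grasp point.
Start: joints at [1.012, 0.342, 1.524, -0, 1.275, -0.146], TCP at [0.211, 0.481, 0.246] pointing down, gripper open.
Joint ranges: [-2.53, 2.53], [-0.77, 2.02], [0.04, 2.7], [-1, 4.14], [0.28, 2.66], [-3.11, 3.11]. Speed limits (rad/s): [2.57, 2.57, 3.14, 3.14, 3.14, 3.14].

INTERFACE

Orientations are given as [roll, pitch, yaw] about the fixed x, y, z axes, in that order (R = Rz(yaw) Ry(pitch) Rx(roll)).
In Python, from cell import observe, cams, robot, models gives the robot as it stands.
- The arm moves only by the shell command python3 -m jog 'ROWS' [FORCE]. ROWS is JSON, a list of rows, each a list of 3 entries, a list of its own where there are three numbers: the shift along the tool's x, y, z each as a share of 0.4 m, from -1 to 1, then the turn about the tool's z as a share of pi rad, from -1 to 1, then the closure, from 0 (fully open) to 1 (shut). In form: [[[x, y, z], turn, jaw], ...]. A call has 1 to 12 rows; each row is the pose to reach, as a shift and turn from the pose commanded when the call began, along the tool's axes at that moment, turning the shorter way round; what a row does not reach only later rows make up. A row lasts 1/8 s, in which the tool goes at most 62.5 mm and 10.7 degrees, less where a joint would pass 70% of its speed; a pose out of reach is approached as far as the arm can. A call with a number of a shift or a turn outside -1 to 1 is refused whole. A call with a gripper value outside its range is refused whole. The fingers move at their own pace and stop on an object; FORCE is the grip in N (left out, the last holds). Time passes only in rows, so rows that repeat a pose let the fingers close. It gives the time, the measured TCP pose, the force, the opening and the grip force at its end, in the units of the state.
- observe(): the state, without advancing time (a new reading comes with each control period).
- cams.read_camera(name): name is "scene" or "top"; returns the picture (480x640x3 uint8, red, green, blue); there is no depth.
- cams.camera_model(name): a dict with "camera_matrix" (3x3 intrinsics, pixels), "k1" (the pictures are not rectified: a ray, as slopes to the right and down, at radius r is drawn at 1 + k1 r^2 times it, then the intrinsics apply), "pose" (4x4, takes a point from camera to world coordinates). Camera axes: x right, y down, z forward; pixel columns grow to the right and rows downward; lengths in m; the calibration is good to about 2 mm. A picture is of the moment at which its call begins. camera_model takes no time and is no camera call.
- robot.hand_in(): hands the job in; it is judged then, once.
Trained networks look in the newest picture that a camera, given by its name, has taken for a name from the list of things; names that differ only in an ending like _2 or _b are one class to them, and where a whole thing is asked for, a point or a joint stands for the part that bears it (a point fixed in the world has none). Each returns a list of dicts, best first, with "confidence" (0 to 1); they miss things now and then, are a little off and sometimes report something else, mostly with a low value. They report only what shows in the picture. A call takes as long as a camera call.
- models.find_in(target, camera): "position" ([x, y, z] in m, in world coordinates, good to about 4 mm: the middle of the surface that is visible of it).
- models.pinpoint(target, camera): "position" ([x, y, z] in m, in world coordinates, good to about 4 mm: a listed point, or the origin of a listed thing).
The state is a dict: "time": time; "qpos": joint angles; "qvel": joint speeds; "joint_efforts": joint torques, N m; "tool_pos": TCP position; "tool_rot": TCP orientation; "contact_force": force on the tool from outside, world axes, zero at the start; "torque": the same for the moment, N m; "opening": finger opening in m; "grip_force": force on a finger pad.
Only numpy, scipy, OpenCV 4.12 (cv2) and the standard library are available. Lean on these libraries where they do the work, as an engineer would, in place of code of your own. Each camera call takes 0.05 s, during which the arm holds its last target. There are 200 camera calls.

TASK

Bleed the small blue air receiver. First stand the spray bottle, which blocks the way to its leaning valve, upright in the middle of the thick round rubber pad; then unscrew the knurled brass lock nut all the way to its upper stop, press the freed red valve tip right in and hold it there for about a second, and let it spring out again, leaving the nut unscrewed. Do not tip the bottle over, and leave the bit case, the steel bar and the side cutters where they lie.

Things in the scene. Friction and masses are not known exactly. Their poses are not given: they have to be found in the camera images.
- receiver: Fixed blue tank lying along own y: 160 mm long, 90 mm in diameter, axis 65 mm above the bench, on feet 104 mm deep. Origin on the bench under its middle. The valve leans 26 degrees from vertical towards own -x, along (-0.438, 0, 0.899) from the tank's axis. Gauge (40 mm) behind it at own (0.014, 0.052), top 163 mm high; coupling at (0.012, -0.052), 132 mm high.
- nut_mid (a point): Centre of the knurled brass lock nut, 30 mm in diameter, 21 mm high, 90 mm along the valve's axis from the tank's axis when down; thin steel collar under it, then 27 mm of free brass neck (18 to 24 mm thick) to the tank. Own z is the valve's axis, pointing out through the tip. The point rises and turns with the nut.
- lock_nut (a joint): Angle of the nut, rad: 0 screwed down tight; grows anticlockwise as seen looking down on the tip; stop at 2.7. It climbs 2.6 mm per rad (7 mm at the stop), against about 0.15 N m of friction, and stays where it is left. The tip can be pressed only as far as the nut has climbed.
- tip_top (a point): Centre of the red valve tip's flat top, 16 mm in diameter, on a thin stem, 126 mm along the valve's axis from the tank's axis when out (36 mm past the centre of the nut when down). Own z is the valve's axis, pointing out; press along own -z.
- valve_tip (a joint): Travel of the valve tip, m: 0 is out, 0.0065 fully pressed (nut unscrewed). A spring pushes it out, with 2 N at 0 and 7 N when fully in. The nut rides on the stem and goes in with it.
- bottle: White spray bottle, red spray head, loose, about 0.4 kg, 207 mm tall. Origin at its underside, own z up. Round body 68 mm in diameter, 168 mm high, centred on own (0.001, -0.009). The head is 22 mm wide along own x, from own y -26 to +14 mm, 181 to 205 mm above the foot; the nozzle goes on to y +43. Grip the head across own x, from above.
- bottle_foot (a point): Middle of the bottle's round foot, at its underside.
- bottle_head (a point): Point in the spray head above the neck, 193 mm above the foot; a good place for the TCP; own axes as the bottle's.
- mat: Fixed thick round black rubber pad with a yellow ring on top, 120 mm in diameter, 22 mm thick. Origin at the centre of its underside.
- bit_case: Bystander: red and grey bit case, 72 x 110 x 22 mm, lying. Origin at the centre of the underside, long side along own y.
- bucking_bar: Bystander: bare steel bar, 36 x 100 x 28 mm, heavy, lying along own y. Origin at the centre of the underside.
- side_cutters: Bystander: side-cutting pliers with pale sleeves, 52 x 138 x 16 mm, lying along own y. Origin at the centre of the underside.

How it is judged:
By the outcome, as a careful person would: the job done as asked, in the order asked, and still so for the second after the job is handed in, with the robot touching nothing.
It also fails if it takes over 66 s, if anything falls off the work surface, if the arm or the gripper's body presses on something with over 40 N, if the wrist force passes 120 N, or if a joint passes its speed limit or range.

## Working session

There is one attempt and no reset: what is moved stays moved. The work goes in short steps, Python scripts to look and compute and a shell command to move; the robot and the scene stay as the last step left them, time stands still between calls to the robot, and variables do not carry over. Pictures are saved under pics/ and viewed, at most 13 in all, crops included, and the job is handed in when it is done.

```bash
mkdir -p pics; ls
python3 - <<'E'
from cell import observe,cams,robot,models
import cv2,numpy as np
s=observe();print(s)
for c in("scene","top"):
    im=cams.read_camera(c);cv2.imwrite(f"pics/{c}0.png",im[:,:,::-1])
    m=cams.camera_model(c);print(c,np.round(m["camera_matrix"],1).tolist(),m["k1"],np.round(m["pose"],3).tolist())
    for t in["receiver","nut_mid","tip_top","bottle","bottle_foot","bottle_head","mat","bit_case","bucking_bar","side_cutters"]:
        print(t,[(np.round(d["position"],3).tolist(),round(d["confidence"],2)) for d in models.pinpoint(t,c)[:2]])
E
```

```text
pics
{'time': 0.0, 'qpos': array([ 1.01203089e+00,  3.42749439e-01,  1.52502588e+00, -1.97313698e-05,
        1.27538963e+00, -1.46015136e-01]), 'qvel': array([-0.00115849,  0.00028536, -0.00108995,  0.00029756, -0.00212463,
       -0.00023163]), 'joint_efforts': array([-1.50230029e-03, -4.31237984e+01, -2.44220102e+01,  7.17254123e-02,
        5.59319579e-02, -8.06133494e-05]), 'tool_pos': array([0.21038164, 0.48058851, 0.24482798]), 'tool_rot': array([-3.14003434e+00, -2.10096958e-04,  2.72884795e+00]), 'contact_force': array([ 0.19807863,  0.10459795, -0.66232391]), 'torque': array([0.02676671, 0.00266413, 0.03697502]), 'grip_force': 0.0, 'opening': 0.0917608522653238}
scene [[433.5, 0.0, 318.2], [0.0, 433.5, 241.1], [0.0, 0.0, 1.0]] -0.09527706236322381 [[-0.47, -0.503, 0.725, -0.153], [-0.882, 0.259, -0.392, 0.027], [0.009, -0.825, -0.566, 0.619], [0.0, 0.0, 0.0, 1.0]]
receiver []
nut_mid [([0.586, -0.181, 0.147], 0.6)]
tip_top [([0.574, -0.172, 0.18], 0.53)]
bottle [([0.498, -0.157, -0.003], 0.56)]
bottle_foot [([0.49, -0.151, 0.003], 0.56)]
bottle_head [([0.493, -0.151, 0.194], 0.73)]
mat [([0.538, -0.429, 0.0], 0.79)]
bit_case [([0.667, -0.419, -0.0], 0.56)]
bucking_bar [([0.262, -0.263, -0.002], 0.68)]
side_cutters [([0.355, -0.252, -0.003], 0.96)]
top [[435.1, 0.0, 323.9], [0.0, 435.1, 240.5], [0.0, 0.0, 1.0]] -0.028294940412588208 [[-0.014, -0.989, 0.145, 0.364], [-1.0, 0.012, -0.016, -0.316], [0.014, -0.146, -0.989, 0.967], [0.0, 0.0, 0.0, 1.0]]
receiver [([0.621, -0.194, 0.002], 0.94)]
nut_mid [([0.59, -0.18, 0.143], 0.5)]
tip_top []
bottle [([0.497, -0.154, -0.0], 0.77)]
bottle_foot [([0.493, -0.146, -0.003], 0.77)]
bottle_head [([0.492, -0.154, 0.2], 0.91)]
mat [([0.536, -0.424, -0.001], 0.58), ([0.492, -0.15, 0.197], 0.16)]
bit_case [([0.672, -0.422, 0.004], 0.79)]
bucking_bar [([0.266, -0.265, 0.002], 0.63)]
side_cutters [([0.353, -0.262, -0.004], 0.93), ([0.536, -0.423, 0.001], 0.61)]
```

View pics/scene0.png

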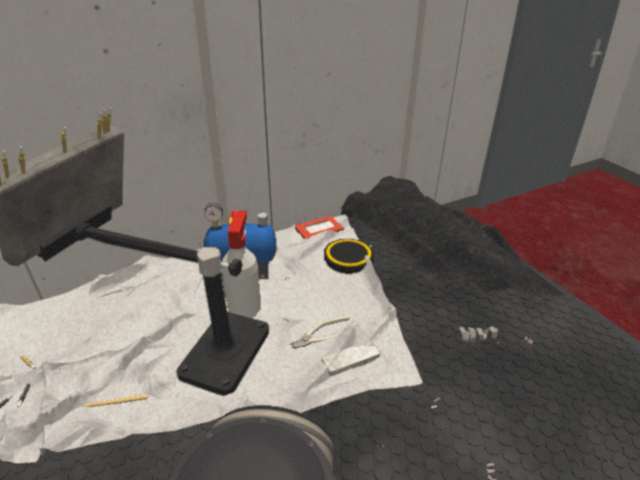

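View pics/top0.png

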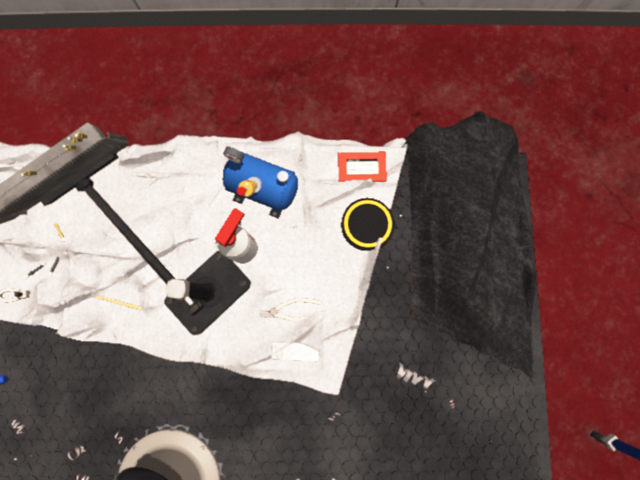

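Scene shows the bottle (240,270) in front of the receiver. A stand with a post (208,256) holds a boom running to a panel at the left (60,190), and all of these are solid. The top view shows the mat at (367,223), the bottle head at (230,228) and the valve at (248,187). Next I'll triangulate the stand and zoom in.

```bash
cat > h.py <<'E'
from cell import observe,cams,robot,models
import cv2,numpy as np
from scipy.spatial.transform import Rotation as R
M={c:cams.camera_model(c) for c in("scene","top")}
def par(c):
    m=M[c];T=np.linalg.inv(np.array(m["pose"]));return T,np.array(m["camera_matrix"],float),np.array([m["k1"],0,0,0.])
def proj(c,P):
    T,K,d=par(c);return cv2.projectPoints(np.atleast_2d(np.array(P,float)),cv2.Rodrigues(T[:3,:3])[0],T[:3,3],K,d)[0][:,0]
def und(c,p):
    T,K,d=par(c);return cv2.undistortPoints(np.array([[p]],float),K,d)[0,0]
def tri(a,b):
    X=cv2.triangulatePoints(par("scene")[0][:3],par("top")[0][:3],und("scene",a),und("top",b))[:,0];return X[:3]/X[3]
def atz(c,p,z):
    P=np.array(M[c]["pose"]);u=und(c,p);d=P[:3,:3]@[u[0],u[1],1];o=P[:3,3];return o+d*(z-o[2])/d[2]
def r(x):return np.round(x,3).tolist()
E
python3 - <<'E'
from h import *
for n,a,b in[("post top",(208,254),(180,288)),("knob",(236,267),(207,290)),("boom end",(85,231),(86,184)),("panel top R",(123,133),(124,142)),("tip cart",(109,111),(83,130)),("gauge",(213,213),(233,155)),("nut",(232,226),(250,187))]:
    X=tri(a,b);print(n,r(X),np.round(proj("scene",X)-a,1),np.round(proj("top",X)-b,1))
print("base corners",[r(atz("scene",p,0.01)) for p in[(179,374),(229,390),(269,325),(222,318)]])
print("panel low",r(atz("scene",(10,260),0.2)))
s=cv2.imread("pics/scene0.png");t=cv2.imread("pics/top0.png")
a=cv2.resize(s[190:330,170:300],None,fx=4,fy=4,interpolation=2)[:560];b=cv2.resize(t[130:270,200:270],None,fx=4,fy=4,interpolation=2)
cv2.imwrite("pics/crop1.png",np.hstack([a,b])[:, :800])
E
```

```text
post top [0.396, -0.08, 0.226] [[2.  0.4]] [[-1.7 -0.8]]
knob [0.392, -0.119, 0.19] [[0.7 0.1]] [[-0.6 -0.3]]
boom end [0.581, 0.094, 0.214] [[-0.3 -0.1]] [[0.3 0.1]]
panel top R [0.607, -0.02, 0.358] [[8.1 2.4]] [[-9.8 -3. ]]
tip cart [0.603, 0.003, 0.405] [[1.6 0.6]] [[-2.  -0.6]]
gauge [0.657, -0.152, 0.142] [[-0. -0.]] [[0. 0.]]
nut [0.597, -0.18, 0.134] [[2.7 0.5]] [[-2.6 -1.3]]
base corners [[0.379, 0.011, 0.01], [0.308, -0.056, 0.01], [0.418, -0.175, 0.01], [0.478, -0.099, 0.01]]
panel low [0.572, 0.222, 0.2]
```

View pics/crop1.png

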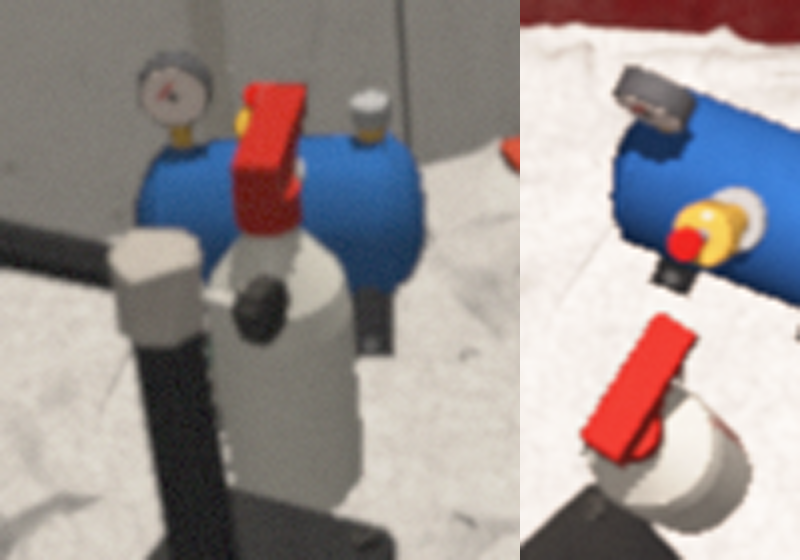

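The crop shows the spray head seen end-on in front of the valve, and a pale collar under the nut. Now I'll refine the receiver's yaw, the bottle's yaw and the panel's extent by fitting projections.

```bash
cat >> h.py <<'E'
def go(P,yaw=None,s=None):
    "share of shift/turn for a target position and tool yaw (tool down)"
    s=s or observe();y=s["tool_rot"][2];Rt=R.from_euler("xyz",s["tool_rot"]).as_matrix()
    d=Rt.T@(np.array(P)-s["tool_pos"])/0.4
    t=0
    if yaw is not None: t=-((yaw-y+np.pi)%(2*np.pi)-np.pi)/np.pi
    return np.round(d,4).tolist(),round(t,4)
E
python3 - <<'E'
from h import *
for z in(.2,.3,.36):print("panel z",z,"sceneBR",r(atz("scene",(110,208),z)),"TL",r(atz("scene",(0,178),z)),"TR",r(atz("scene",(124,140),z)),"topview",r(atz("top",(0,215),z)),r(atz("top",(126,145),z)))
for yw in(-.54,):
  pass
# bottle head red mask corners in top
t=cv2.imread("pics/top0.png");hsv=cv2.cvtColor(t,cv2.COLOR_BGR2HSV)
m=((hsv[...,0]<8)|(hsv[...,0]>172))&(hsv[...,1]>150)&(hsv[...,2]>150)
n,l,st,ce=cv2.connectedComponentsWithStats(m[170:270,200:270].astype(np.uint8))
for i in range(1,n):
  if st[i,4]>8:
    rc=cv2.minAreaRect(np.argwhere(l==i)[:,::-1].astype(np.float32)+[200,170]) if 0 else cv2.minAreaRect((np.argwhere(l==i)[:,::-1]+np.array([200,170])).astype(np.float32))
    print(st[i,4],rc); b=cv2.boxPoints(rc); print([r(atz("top",p,.205)) for p in b]); print("centroid",ce[i]+[200,170])
print("tank/ caps blue:")
m=(abs(hsv[...,0].astype(int)-110)<12)&(hsv[...,1]>120)&(hsv[...,2]>60)
m[:,:210]=0;m[:,310:]=0;m[:130]=0;m[230:]=0
rc=cv2.minAreaRect(np.argwhere(m)[:,::-1].astype(np.float32));print(rc,[r(atz("top",p,.065)) for p in cv2.boxPoints(rc)])
for t_ in("nut_mid","tip_top","bottle_head","mat","receiver","lock_nut","valve_tip"):
  for c in("scene","top"):
    cams.read_camera(c) 
    print(t_,c,[(r(d["position"]),round(d["confidence"],2)) for d in models.pinpoint(t_,c)[:1]] if t_ not in("lock_nut","valve_tip") else [(r(d["position"]),round(d["confidence"],2)) for d in models.find_in(t_,c)[:1]])
# mat ring
ring=(abs(hsv[...,0].astype(int)-27)<6)&(hsv[...,1]>150);ring[:,:330]=0;ring[:180]=0;ring[270:]=0
e=cv2.fitEllipse(cv2.findNonZero(cv2.morphologyEx(ring.astype(np.uint8),0,np.ones((1,1)))));print("mat",e,r(atz("top",e[0],.022)))
E
```

```text
panel z 0.2 sceneBR [0.672, 0.045, 0.2] TL [0.949, 0.269, 0.2] TR [1.042, -0.027, 0.2] topview [0.53, 0.256, 0.2] [0.658, 0.034, 0.2]
panel z 0.3 sceneBR [0.475, 0.041, 0.3] TL [0.686, 0.212, 0.3] TR [0.757, -0.014, 0.3] topview [0.508, 0.182, 0.3] [0.62, -0.012, 0.3]
panel z 0.36 sceneBR [0.357, 0.038, 0.36] TL [0.528, 0.177, 0.36] TR [0.586, -0.007, 0.36] topview [0.495, 0.137, 0.36] [0.597, -0.039, 0.36]
58 ((241.0, 190.5), (7.0, 8.0), 90.0)
[[0.575, -0.173, 0.205], [0.575, -0.188, 0.205], [0.562, -0.188, 0.205], [0.562, -0.173, 0.205]]
centroid [240.89655172 190.53448276]
420 ((228.9101104736328, 226.44381713867188), (11.3419771194458, 37.09992599487305), 32.00538635253906)
[[0.48, -0.135, 0.205], [0.537, -0.168, 0.205], [0.526, -0.186, 0.205], [0.469, -0.152, 0.205]]
centroid [228.99047619 226.40238095]
30 ((231.80882263183594, 239.48529052734375), (3.2584729194641113, 9.946917533874512), 30.963754653930664)
[[0.473, -0.159, 0.205], [0.488, -0.167, 0.205], [0.485, -0.172, 0.205], [0.47, -0.164, 0.205]]
centroid [231.66666667 239.2       ]
tank/ caps blue:
((259.65692138671875, 1
[... 224 characters left out ...]
t_mid top [([0.497, -0.154, -0.004], 0.73)]
tip_top scene [([0.574, -0.17, 0.178], 0.4)]
tip_top top [([0.576, -0.176, 0.178], 0.53)]
bottle_head scene [([0.49, -0.15, 0.196], 0.66)]
bottle_head top [([0.496, -0.154, 0.199], 0.97)]
mat scene [([0.539, -0.428, 0.002], 0.85)]
mat top [([0.536, -0.426, -0.002], 0.63)]
receiver scene [([0.625, -0.193, -0.005], 0.97)]
receiver top [([0.625, -0.196, 0.002], 0.75)]
lock_nut scene []
lock_nut top [([0.59, -0.187, 0.155], 0.65)]
valve_tip scene [([0.581, -0.172, 0.172], 0.41)]
valve_tip top [([0.583, -0.181, 0.161], 0.65)]
mat ((367.51983642578125, 223.17132568359375), (43.64033889770508, 44.640037536621094), 118.17241668701172) [0.54, -0.428, 0.022]
```

Run:
```python
from h import *
print(observe()["time"])
for P in([.21,.48,.48],[.40,.06,.48],[.491,-.1525,.42],[.491,-.1525,.26]):print(P,go(P,2.607))
```

```text
2.5
[0.21, 0.48, 0.48] ([0.0004, -0.0027, -0.5862], np.float64(0.0388))
[0.4, 0.06, 0.48] ([-0.8559, -0.7739, -0.5862], np.float64(0.0388))
[0.491, -0.1525, 0.42] ([-1.2774, -1.1693, -0.4363], np.float64(0.0388))
[0.491, -0.1525, 0.26] ([-1.2774, -1.1693, -0.0363], np.float64(0.0388))
```

```bash
python3 -m jog '[[[0,0,-0.2],0,0],[[0,0,-0.4],0,0],[[0,0,-0.586],0.039,0],[[0,0,-0.586],0.039,0],[[-0.214,-0.194,-0.586],0.039,0],[[-0.428,-0.387,-0.586],0.039,0],[[-0.642,-0.58,-0.586],0.039,0],[[-0.856,-0.774,-0.586],0.039,0],[[-0.856,-0.774,-0.586],0.039,0],[[-0.856,-0.774,-0.586],0.039,0],[[-0.856,-0.774,-0.586],0.039,0],[[-0.856,-0.774,-0.586],0.039,0]]'
python3 - <<'E'
from h import *
for P in([.491,-.1525,.42],[.491,-.1525,.26],[.491,-.1525,.200]):print(P,go(P,2.607))
E
```

```text
time: 4.0
tool_pos: [0.4008, 0.0571, 0.4797]
tool_rot: [-3.141, -0.0, 2.602]
contact_force: [0.4, 1.2, -0.5]
opening: 0.0916
grip_force: 0.0
[0.491, -0.1525, 0.42] ([-0.4625, -0.3337, 0.1493], np.float64(-0.0015))
[0.491, -0.1525, 0.26] ([-0.4625, -0.3335, 0.5493], np.float64(-0.0015))
[0.491, -0.1525, 0.2] ([-0.4626, -0.3334, 0.6993], np.float64(-0.0015))
```

```bash
python3 -m jog '[[[-0.116,-0.083,0],0,0],[[-0.231,-0.167,0],0,0],[[-0.347,-0.25,0],0,0],[[-0.4625,-0.3335,0.05],0,0],[[-0.4625,-0.3335,0.2],0,0.3],[[-0.4625,-0.3335,0.35],0,0.3],[[-0.4625,-0.3335,0.45],0,0.3],[[-0.4625,-0.3335,0.55],0,0.3],[[-0.4625,-0.3335,0.62],0,0.3],[[-0.4625,-0.3335,0.66],0,0.3],[[-0.4625,-0.3335,0.697],0,0.3],[[-0.4625,-0.3335,0.697],0,0.3]]'
python3 - <<'E'
from h import *
a=cams.read_camera("scene")[180:340,150:320];b=cams.read_camera("top")[130:290,190:300]
cv2.imwrite("pics/p2.png",cv2.resize(np.hstack([a,b]),None,fx=2.8,fy=2.8)[:,:,::-1])
E
```

```text
time: 5.5
tool_pos: [0.4907, -0.1489, 0.2003]
tool_rot: [-3.142, -0.002, 2.606]
contact_force: [0.3, 0.1, 0.3]
opening: 0.0646
grip_force: 0.0
```

View pics/p2.png

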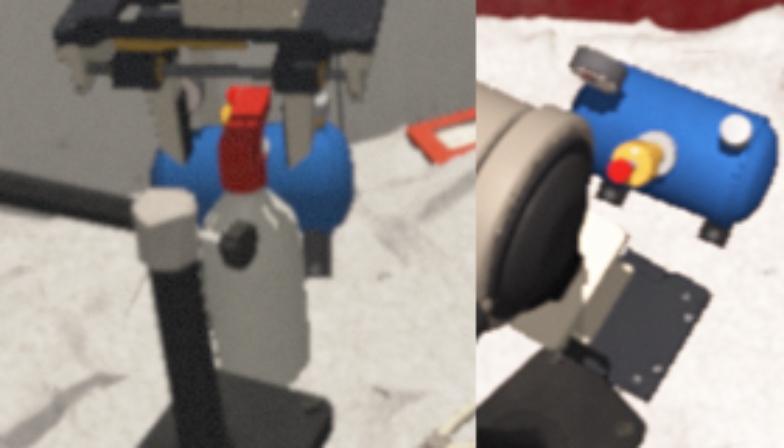

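The scene crop shows both fingers (180 and 295) straddling the red head (245), so I'll close.

```bash
python3 -m jog '[[[0,0,0],0,0.6],[[0,0,0],0,0.8],[[0,0,0],0,1],[[0,0,0],0,1],[[0,0,0],0,1],[[0,0,0],0,1],[[0,0,-0.04],0,1],[[0,0,-0.1],0,1],[[0,0,-0.1],0,1]]' 35
python3 - <<'E'
from h import *
for P in([.491,-.1525,.25],[.491,-.22,.25],[.538,-.427,.25],[.538,-.427,.2275]):print(P,go(P,2.607))
E
```

```text
time: 6.72
tool_pos: [0.4917, -0.1494, 0.2419]
tool_rot: [3.141, 0.003, 2.606]
contact_force: [-0.3, -0.3, -4.2]
opening: 0.0216
grip_force: 35.4
[0.491, -0.1525, 0.25] ([-0.0024, -0.0076, -0.0202], np.float64(-0.0002))
[0.491, -0.22, 0.25] ([-0.0885, -0.1528, -0.02], np.float64(-0.0002))
[0.538, -0.427, 0.25] ([-0.4535, -0.538, -0.0192], np.float64(-0.0002))
[0.538, -0.427, 0.2275] ([-0.4534, -0.538, 0.037], np.float64(-0.0002))
```

Run:
```python
from h import *
for P in([.468,-.2,.25],[.462,-.27,.25],[.49,-.35,.25],[.5385,-.4275,.25],[.5385,-.4275,.2285]):print(P,go(P,2.607))
```

```text
[0.468, -0.2, 0.25] ([-0.0136, -0.1391, -0.0202], np.float64(-0.0002))
[0.462, -0.27, 0.25] ([-0.0899, -0.2973, -0.0201], np.float64(-0.0002))
[0.49, -0.35, 0.25] ([-0.2521, -0.4336, -0.0197], np.float64(-0.0002))
[0.5385, -0.4275, 0.25] ([-0.4553, -0.5384, -0.0192], np.float64(-0.0002))
[0.5385, -0.4275, 0.2285] ([-0.4551, -0.5384, 0.0345], np.float64(-0.0002))
```

```bash
python3 -m jog '[[[-0.007,-0.07,-0.02],0,1],[[-0.0136,-0.139,-0.02],0,1],[[-0.052,-0.218,-0.02],0,1],[[-0.09,-0.297,-0.02],0,1],[[-0.171,-0.366,-0.02],0,1],[[-0.252,-0.434,-0.02],0,1],[[-0.355,-0.487,-0.02],0,1],[[-0.42,-0.52,-0.02],0,1],[[-0.455,-0.538,-0.02],0,1],[[-0.455,-0.538,-0.02],0,1],[[-0.455,-0.538,-0.02],0,1],[[-0.455,-0.538,-0.02],0,1]]'
python3 - <<'E'
from h import *
print(go([.5385,-.4275,.2215]))
for c in("scene","top"):
    im=cams.read_camera(c);cv2.imwrite(f"pics/{c}3.png",im[:,:,::-1])
    for t in("bottle_foot","mat","bottle_head"):print(c,t,[(r(d["position"]),round(d["confidence"],2)) for d in models.pinpoint(t,c)[:1]])
a=cv2.imread("pics/scene3.png")[180:340,250:420];b=cv2.imread("pics/top3.png")[130:290,300:420]
cv2.imwrite("pics/p3.png",cv2.resize(np.hstack([a,b]),None,fx=2.7,fy=2.7))
E
```

```text
time: 8.22
tool_pos: [0.5376, -0.4263, 0.2491]
tool_rot: [3.141, -0.0, 2.607]
contact_force: [-0.3, 0.1, -3.8]
opening: 0.0216
grip_force: 35.0
([-0.0034, -0.0015, 0.069], 0)
scene bottle_foot [([0.537, -0.424, 0.045], 0.65)]
scene mat [([0.538, -0.428, -0.002], 0.82)]
scene bottle_head [([0.54, -0.422, 0.241], 0.67)]
top bottle_foot [([0.538, -0.424, 0.041], 0.79)]
top mat [([0.538, -0.424, -0.0], 0.87)]
top bottle_head [([0.54, -0.431, 0.248], 0.79)]
```

View pics/p3.png

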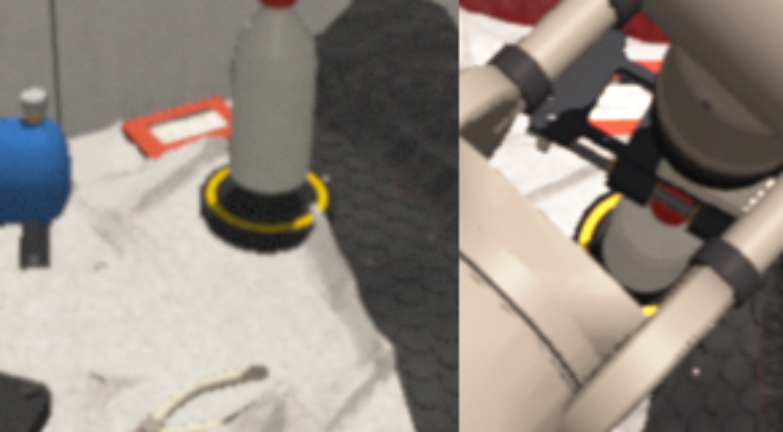

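The scene crop shows the bottle hanging upright over the pad (265,200). Lowering.

```bash
python3 -m jog '[[[-0.004,-0.002,0.02],0,1],[[-0.004,-0.002,0.04],0,1],[[-0.004,-0.002,0.055],0,1],[[-0.004,-0.002,0.062],0,1],[[-0.004,-0.002,0.066],0,1],[[-0.004,-0.002,0.069],0,1],[[-0.004,-0.002,0.069],0,1]]'
```

```text
time: 9.5
tool_pos: [0.5391, -0.4288, 0.2232]
tool_rot: [-3.141, 0.002, 2.606]
contact_force: [-1.9, 1.5, 5.4]
opening: 0.0215
grip_force: 35.4
```

```bash
python3 -m jog '[[[0,0,0],0,0.7],[[0,0,0],0,0.5],[[0,0,0],0,0.3],[[0,0,0],0,0.3],[[0,0,-0.05],0,0.3],[[0,0,-0.15],0,0.3],[[0,0,-0.3],0,0.3],[[0,0,-0.45],0,0.3],[[0,0,-0.45],0,0.3]]'
python3 - <<'E'
from h import *
s=observe();print(s["opening"])
for c in("scene","top"):
    im=cams.read_camera(c);cv2.imwrite(f"pics/{c}4.png",im[:,:,::-1])
    for t in("bottle_foot","mat","bottle_head","nut_mid","tip_top","bottle"):print(c,t,[(r(d["position"]),round(d["confidence"],2)) for d in models.pinpoint(t,c)[:1]])
ax=np.array([-.438*.915,.438*.402,.899])
for dy in(-.85,-.75,0):print(dy,go([.515,-.18,.36],2.728+dy),go([.588,-.180,.30],2.728+dy))
E
```

```text
time: 10.62
tool_pos: [0.5396, -0.4294, 0.408]
tool_rot: [-3.138, 0.012, 2.606]
contact_force: [-0.6, -0.2, 0.6]
opening: 0.0642
grip_force: 0.0
0.06419762712487438
scene bottle_foot [([0.536, -0.427, 0.022], 0.6)]
scene mat []
scene bottle_head [([0.548, -0.417, 0.22], 0.62)]
scene nut_mid [([0.586, -0.182, 0.146], 0.66)]
scene tip_top [([0.574, -0.17, 0.18], 0.81)]
scene bottle [([0.546, -0.431, 0.02], 0.58)]
top bottle_foot []
top mat []
top bottle_head [([0.546, -0.424, 0.219], 0.88)]
top nut_mid [([0.588, -0.18, 0.142], 0.48)]
top tip_top [([0.576, -0.174, 0.176], 0.46)]
top bottle [([0.545, -0.429, 0.02], 0.74)]
-0.85 ([0.3682, 0.5041, 0.1037], np.float64(0.2318)) ([0.2112, 0.5972, 0.2537], np.float64(0.2318))
-0.75 ([0.3682, 0.5041, 0.1037], np.float64(0.2)) ([0.2112, 0.5972, 0.2537], np.float64(0.2))
0 ([0.3682, 0.5041, 0.1037], np.float64(-0.0387)) ([0.2112, 0.5972, 0.2537], np.float64(-0.0387))
```

The bottle stands on the pad: the networks put its foot at (.536,-.427) and the mat at (.538,-.427). Next I'll go above the nut, pre-turned.

Run:
```python
from h import *
a=cv2.imread("pics/top4.png");cv2.imwrite("pics/p4.png",np.hstack([cv2.resize(a[140:260,200:320],None,fx=3.3,fy=3.3,interpolation=2),cv2.resize(cv2.imread("pics/scene4.png")[170:290,200:320],None,fx=3.3,fy=3.3,interpolation=2)]))
print(go([.587,-.181,.36],2.728-.65),go([.587,-.181,.22],2.728-.65))
```

```text
([0.2121, 0.5937, 0.1037], np.float64(0.1682)) ([0.2121, 0.5937, 0.4537], np.float64(0.1682))
```

View pics/p4.png

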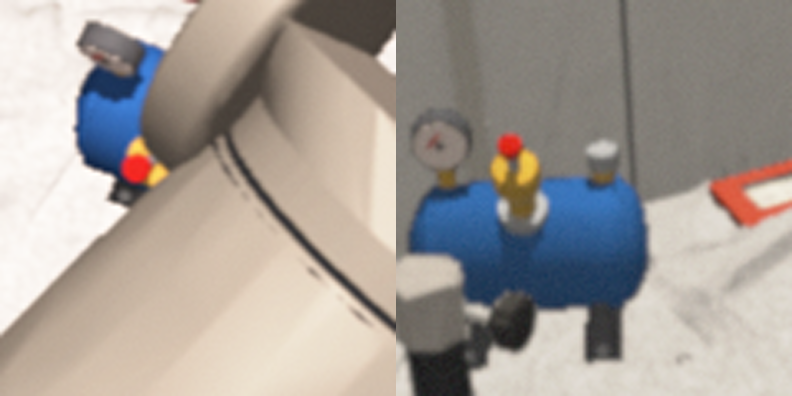

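The scene crop shows the clear valve: red tip (510,145), nut (515,168), narrow neck, with the pale flange only at the tank (522,212). Moving above the nut.

```bash
python3 -m jog '[[[0.053,0.148,0],0.056,0.45],[[0.106,0.297,0],0.112,0.45],[[0.159,0.445,0.02],0.168,0.45],[[0.2,0.56,0.06],0.168,0.45],[[0.212,0.594,0.1],0.168,0.45],[[0.212,0.594,0.2],0.168,0.45],[[0.212,0.594,0.3],0.168,0.45],[[0.212,0.594,0.38],0.168,0.45],[[0.212,0.594,0.42],0.168,0.45],[[0.212,0.594,0.42],0.168,0.45],[[0.212,0.594,0.42],0.168,0.45]]'
python3 - <<'E'
from h import *
print(go([.587,-.181,.159],2.728-.65))
for c in("scene","top"):
    im=cams.read_camera(c)
    for t in("nut_mid","tip_top"):print(c,t,[(r(d["position"]),round(d["confidence"],2)) for d in models.pinpoint(t,c)[:1]])
    if c=="scene":cv2.imwrite("pics/p5.png",cv2.resize(im[130:290,170:330],None,fx=3.5,fy=3.5)[:,:,::-1])
E
```

```text
time: 12.7
tool_pos: [0.5878, -0.1813, 0.2351]
tool_rot: [3.14, 0.002, 2.078]
contact_force: [-0.6, -0.3, 0.3]
opening: 0.0505
grip_force: 0.0
([0.002, -0.0017, 0.1902], np.float64(0.0001))
scene nut_mid [([0.587, -0.183, 0.149], 0.63)]
scene tip_top []
top nut_mid []
top tip_top []
```

View pics/p5.png

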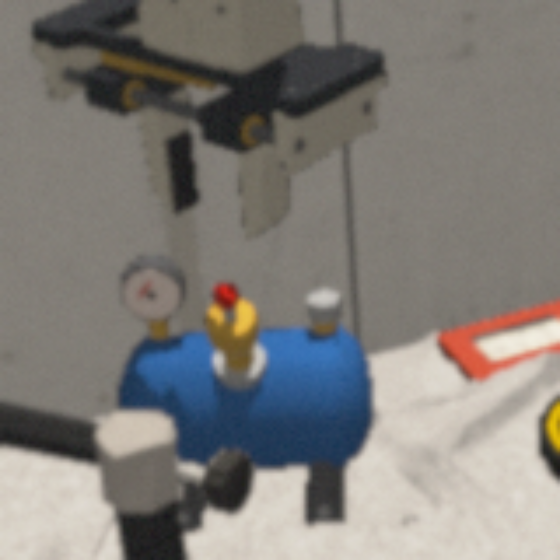

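The fingers (180 and 265) are open above the valve tip (227,295), clear of the gauge (152,290). Descending, then gripping.

```bash
python3 -m jog '[[[0.001,-0.001,0.06],0,0.45],[[0.001,-0.001,0.11],0,0.45],[[0.001,-0.001,0.15],0,0.45],[[0.001,-0.001,0.175],0,0.45],[[0.001,-0.001,0.19],0,0.45],[[0.001,-0.001,0.19],0,0.45]]'
```

```text
time: 13.75
tool_pos: [0.5866, -0.1808, 0.1574]
tool_rot: [3.142, -0.0, 2.078]
contact_force: [0.3, 0.5, -0.1]
opening: 0.0503
grip_force: 0.0
```

```bash
python3 -m jog '[[[0,0,0],0,0.6],[[0,0,0],0,0.7],[[0,0,0],0,1],[[0,0,0],0,1],[[0,0,0],0,1]]' 30
python3 - <<'E'
from h import *
s=observe();P=s["tool_pos"];print(s["torque"])
for d in(.0015,.003,.004):print(go(P+d*np.array([-.401,.176,.899])))
E
```

```text
time: 14.38
tool_pos: [0.5878, -0.1804, 0.1582]
tool_rot: [3.139, 0.001, 2.079]
contact_force: [5.2, 3.4, 0.3]
opening: 0.0307
grip_force: 29.8
[ 0.63015101 -1.15943175  0.14278457]
([0.0013, -0.001, -0.0034], 0)
([0.0026, -0.002, -0.0068], 0)
([0.0035, -0.0026, -0.009], 0)
```

```bash
python3 -m jog '[[[0,0,0],-0.05,1],[[0.0005,-0.0003,-0.001],-0.1,1],[[0.001,-0.0006,-0.002],-0.15,1],[[0.0013,-0.001,-0.003],-0.2,1],[[0.0017,-0.0013,-0.004],-0.25,1],[[0.002,-0.0016,-0.005],-0.3,1]]' 40
python3 - <<'E'
from h import *
s=observe();print(s["torque"])
for c in("scene","top"):
    im=cams.read_camera(c)
    for t in("nut_mid","tip_top"):print(c,t,[(r(d["position"]),round(d["confidence"],2)) for d in models.pinpoint(t,c)[:1]])
E
```

```text
time: 15.12
tool_pos: [0.5864, -0.181, 0.16]
tool_rot: [-3.14, 0.002, 3.025]
contact_force: [2.6, 1.5, 2.2]
opening: 0.0278
grip_force: 40.9
[-0.70165922 -0.25330986 -0.56791208]
scene nut_mid [([0.587, -0.182, 0.148], 0.55)]
scene tip_top [([0.575, -0.176, 0.177], 0.69)]
top nut_mid []
top tip_top []
```

```bash
python3 -m jog '[[[0,0,-0.0008],-0.05,1],[[0.0004,-0.0002,-0.0016],-0.1,1],[[0.0006,-0.0004,-0.0024],-0.13,1],[[0.0006,-0.0004,-0.0024],-0.13,1]]' 40
python3 - <<'E'
from h import *
s=observe();print(s["torque"],s["tool_rot"][2])
E
python3 -m jog '[[[0.0006,-0.0004,-0.0024],0,0.6],[[0.0006,-0.0004,-0.0024],0,0.5],[[0.0006,-0.0004,-0.0024],0,0.5]]'
python3 - <<'E'
from h import *
im=cams.read_camera("scene");cv2.imwrite("pics/scene6.png",im[:,:,::-1])
t=models.pinpoint("nut_mid","scene");print([r(d["position"]) for d in t])
a=cv2.imread("pics/scene4.png")[195:255,200:280];b=im[195:255,200:280,::-1]
cv2.imwrite("pics/p6.png",cv2.resize(np.hstack([a,b]),None,fx=5,fy=5,interpolation=2))
E
```

```text
time: 15.92
tool_pos: [0.5852, -0.1811, 0.1608]
tool_rot: [-3.141, -0.0, -2.857]
contact_force: [0.4, -0.6, 2.8]
opening: 0.0294
grip_force: 42.8
[-1.30221337 -0.36366952 -0.52987853] -2.8565689184227105
time: 16.3
tool_pos: [0.5847, -0.1803, 0.1607]
tool_rot: [3.14, -0.001, -2.854]
contact_force: [-0.1, 0.4, -0.1]
opening: 0.0452
grip_force: 0.0
[[0.586, -0.183, 0.152]]
```

View pics/p6.png

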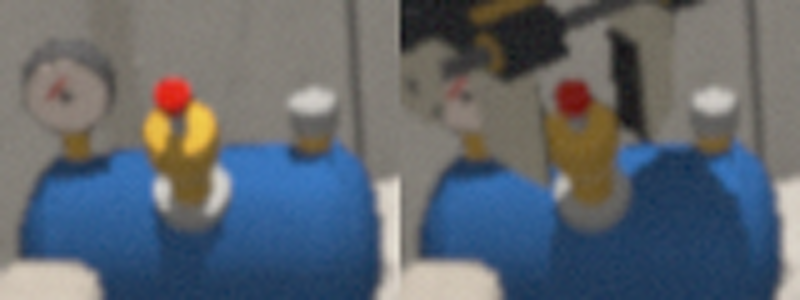

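```bash
python3 -m jog '[[[0,0,0],0.059,0.5],[[0,0,0],0.118,0.5],[[0,0,0],0.177,0.5],[[0,0,0],0.236,0.5],[[0,0,0],0.295,0.5],[[0,0,0],0.354,0.5],[[0,0,0],0.42,0.5],[[0,0,0],0.43,0.5],[[0,0,0],0.43,0.5]]'
python3 - <<'E'
from h import *
s=observe();print(s["torque"],s["tool_rot"][2])
im=cams.read_camera("scene")
t=models.pinpoint("nut_mid","scene");print([r(d["position"]) for d in t])
E
python3 -m jog '[[[0,0,0],0,0.6],[[0,0,0],0,0.7],[[0,0,0],0,1],[[0,0,0],0,1],[[0,0,0],0,1]]' 45
python3 - <<'E'
from h import *
s=observe();P=s["tool_pos"];print(s["torque"])
print(go(P+.003*np.array([-.401,.176,.899])))
E
```

```text
time: 17.52
tool_pos: [0.5851, -0.1806, 0.1613]
tool_rot: [-3.141, -0.0, 2.079]
contact_force: [-0.4, -0.8, -0.9]
opening: 0.0457
grip_force: 0.0
[-0.08826473  0.05536226 -0.02110042] 2.0790025614807037
[[0.586, -0.182, 0.15]]
time: 18.25
tool_pos: [0.5868, -0.1798, 0.1617]
tool_rot: [3.138, 0.001, 2.079]
contact_force: [4.8, 3.0, -1.8]
opening: 0.0294
grip_force: 43.4
[ 0.72606945 -1.25764267  0.26009798]
([0.0026, -0.002, -0.0068], 0)
```

```bash
python3 -m jog '[[[0,0,0],-0.05,1],[[0.0005,-0.0003,-0.001],-0.1,1],[[0.001,-0.0006,-0.002],-0.15,1],[[0.0013,-0.001,-0.003],-0.2,1],[[0.0017,-0.0013,-0.004],-0.25,1],[[0.002,-0.0016,-0.005],-0.3,1],[[0.0023,-0.0018,-0.006],-0.35,1],[[0.0026,-0.002,-0.0068],-0.4,1],[[0.0026,-0.002,-0.0068],-0.43,1],[[0.0026,-0.002,-0.0068],-0.43,1]]' 45
python3 - <<'E'
from h import *
s=observe();print(s["torque"],s["tool_rot"][2])
E
python3 -m jog '[[[0,0,0],0,0.6],[[0,0,0],0,0.5],[[0,0,0],0,0.5]]'
python3 - <<'E'
from h import *
for i in range(3):
    im=cams.read_camera("scene");t=models.pinpoint("nut_mid","scene");print([r(d["position"]) for d in t])
cv2.imwrite("pics/scene7.png",im[:,:,::-1])
E
```

```text
time: 19.5
tool_pos: [0.5841, -0.1808, 0.1648]
tool_rot: [-3.14, 0.0, -2.855]
contact_force: [-1.3, -0.9, 2.9]
opening: 0.0287
grip_force: 47.4
[-1.01701943  0.04477804 -0.36315655] -2.8548537781531658
time: 19.88
tool_pos: [0.5838, -0.1799, 0.1637]
tool_rot: [3.141, -0.0, -2.854]
contact_force: [-0.4, -0.4, -0.4]
opening: 0.0453
grip_force: 0.0
[[0.588, -0.179, 0.154]]
[[0.586, -0.18, 0.151]]
[[0.584, -0.181, 0.152]]
```

```bash
python3 -m jog '[[[0,0,0],0.059,0.5],[[0,0,0],0.118,0.5],[[0,0,0],0.177,0.5],[[0,0,0],0.236,0.5],[[0,0,0],0.295,0.5],[[0,0,0],0.354,0.5],[[0,0,0],0.42,0.5],[[0,0,0],0.43,0.5],[[0,0,0],0.43,0.5]]'
python3 -m jog '[[[0,0,0],0,0.6],[[0,0,0],0,0.7],[[0,0,0],0,1],[[0,0,0],0,1],[[0,0,0],0,1]]' 45
python3 -m jog '[[[0,0,0],-0.05,1],[[0,0,0],-0.1,1],[[0,0,-0.001],-0.15,1],[[0,0,-0.002],-0.2,1]]' 45
python3 - <<'E'
from h import *
s=observe();print(s["torque"],s["tool_rot"][2])
E
```

```text
time: 21.3
tool_pos: [0.584, -0.1802, 0.1641]
tool_rot: [3.142, -0.0, 2.079]
contact_force: [0.4, -0.8, 0.3]
opening: 0.0458
grip_force: 0.0
time: 21.92
tool_pos: [0.5857, -0.1793, 0.1643]
tool_rot: [3.138, 0.001, 2.08]
contact_force: [5.6, 4.7, -2.5]
opening: 0.0301
grip_force: 42.4
time: 22.42
tool_pos: [0.5844, -0.1794, 0.1654]
tool_rot: [3.14, 0.001, 2.713]
contact_force: [-0.6, 2.8, 1.9]
opening: 0.0279
grip_force: 44.8
[-0.00558921  0.01069012 -0.30255615] 2.7126274079405195
```

```bash
python3 -m jog '[[[0,0,-0.001],-0.05,1],[[0,0,-0.002],-0.1,1],[[0,0,-0.003],-0.15,1],[[0,0,-0.003],-0.2,1],[[0,0,-0.003],-0.2,1]]' 45
python3 - <<'E'
from h import *
s=observe();print(s["torque"],s["tool_rot"][2])
E
python3 -m jog '[[[0,0,0],0,0.6],[[0,0,0],0,0.5],[[0,0,0],0,0.5]]'
python3 - <<'E'
from h import *
for i in range(4):
    im=cams.read_camera("scene");t=models.pinpoint("nut_mid","scene");print([r(d["position"]) for d in t])
    t=models.pinpoint("tip_top","scene");print([r(d["position"]) for d in t])
cv2.imwrite("pics/scene8.png",im[:,:,::-1])
E
```

```text
time: 23.05
tool_pos: [0.5842, -0.1802, 0.1665]
tool_rot: [-3.141, 0.001, -2.95]
contact_force: [-0.3, 1.1, 1.4]
opening: 0.0289
grip_force: 44.8
[-0.15627078 -0.09648977 -0.52631367] -2.9497720104420275
time: 23.42
tool_pos: [0.5838, -0.1803, 0.166]
tool_rot: [3.141, -0.0, -2.949]
contact_force: [-0.1, 0.1, 0.1]
opening: 0.0451
grip_force: 0.0
[[0.586, -0.185, 0.153]]
[[0.574, -0.172, 0.176]]
[[0.583, -0.181, 0.154]]
[[0.575, -0.17, 0.178]]
[[0.585, -0.183, 0.154]]
[[0.573, -0.172, 0.181]]
[[0.586, -0.179, 0.153], [0.537, -0.425, 0.215]]
[[0.573, -0.173, 0.18]]
```

```bash
python3 -m jog '[[[0,0,0],0.059,0.5],[[0,0,0],0.118,0.5],[[0,0,0],0.177,0.5],[[0,0,0],0.236,0.5],[[0,0,0],0.295,0.5],[[0,0,0],0.32,0.5],[[0,0,0],0.32,0.5]]'
python3 -m jog '[[[0,0,0],0,0.6],[[0,0,0],0,0.7],[[0,0,0],0,1],[[0,0,0],0,1],[[0,0,0],0,1]]' 55
for i in 1 2 3; do python3 -m jog '[[[0,0,0],-0.05,1],[[0,0,0],-0.08,1],[[0,0,0],-0.08,1]]' 55; python3 -c "
from h import *
s=observe();print(s['torque'],s['tool_rot'][2])"; done
```

```text
time: 24.9
tool_pos: [0.584, -0.1802, 0.1662]
tool_rot: [3.142, 0.0, 2.331]
contact_force: [-0.1, -0.6, -0.4]
opening: 0.0457
grip_force: 0.0
time: 25.52
tool_pos: [0.585, -0.1792, 0.1661]
tool_rot: [3.139, 0.0, 2.331]
contact_force: [3.8, 4.2, -1.8]
opening: 0.0287
grip_force: 53.4
time: 25.9
tool_pos: [0.5852, -0.1795, 0.1665]
tool_rot: [3.139, 0.002, 2.581]
contact_force: [4.8, 3.4, 0.7]
opening: 0.0279
grip_force: 55.0
[ 0.81393288 -1.01053586 -0.16724882] 2.5807497504845323
time: 26.28
tool_pos: [0.5851, -0.1797, 0.1664]
tool_rot: [3.14, 0.002, 2.833]
contact_force: [5.8, 2.9, -0.6]
opening: 0.0276
grip_force: 54.9
[ 0.46664136 -0.85029511 -0.00174607] 2.8325769861495202
time: 26.65
tool_pos: [0.5848, -0.1801, 0.1664]
tool_rot: [3.141, 0.002, 3.081]
contact_force: [5.0, 2.0, 0.0]
opening: 0.0281
grip_force: 54.9
[ 0.07327666 -0.68332325 -1.00443192] 3.0806721806722117
```

```bash
python3 -m jog '[[[0,0,0],-0.05,1],[[0,0,0],-0.07,1],[[0,0,0],-0.07,1]]' 58; python3 -c "
from h import *
s=observe();print(s['torque'],s['tool_rot'][2])"
python3 -m jog '[[[0,0,0],0,0.6],[[0,0,0],0,0.5],[[0,0,0],0,0.5],[[0,0,0],0.059,0.5],[[0,0,0],0.118,0.5],[[0,0,0],0.177,0.5],[[0,0,-0.06],0.182,0.5],[[0,0,-0.15],0.182,0.7],[[0,0,-0.25],0.182,1],[[0,0,-0.25],0.182,1],[[0,0,-0.25],0.182,1]]' 10
python3 - <<'E'
from h import *
for c in("scene","top"):
  for i in range(3):
    im=cams.read_camera(c)
    for n in("nut_mid","tip_top"):
        t=models.pinpoint(n,c);print(c,n,[r(d["position"]) for d in t[:1]])
  if c=="scene":b=im
cv2.imwrite("pics/scene9.png",b[:,:,::-1])
a=cv2.imread("pics/scene4.png")[195:255,200:280];b=b[195:255,200:280,::-1]
cv2.imwrite("pics/p9.png",cv2.resize(np.hstack([a,b]),None,fx=5,fy=5,interpolation=2))
E
```

```text
time: 27.02
tool_pos: [0.5829, -0.1806, 0.1659]
tool_rot: [3.141, -0.002, -2.983]
contact_force: [-4.6, -0.7, 2.0]
opening: 0.0287
grip_force: 57.8
[-0.5433173   0.72117452 -0.99472552] -2.9834899752913784
time: 28.4
tool_pos: [0.5837, -0.1801, 0.2655]
tool_rot: [3.141, -0.001, 2.732]
contact_force: [-0.6, 0.4, -0.5]
opening: 0.0104
grip_force: 0.0
scene nut_mid [[0.587, -0.181, 0.151]]
scene tip_top [[0.576, -0.172, 0.181]]
scene nut_mid [[0.585, -0.182, 0.154]]
scene tip_top [[0.574, -0.174, 0.18]]
scene nut_mid [[0.582, -0.18, 0.153]]
scene tip_top [[0.572, -0.172, 0.18]]
top nut_mid [[0.586, -0.18, 0.147]]
top tip_top [[0.578, -0.175, 0.178]]
top nut_mid [[0.587, -0.18, 0.148]]
top tip_top [[0.577, -0.173, 0.178]]
top nut_mid [[0.585, -0.178, 0.15]]
top tip_top [[0.574, -0.176, 0.174]]
```

View pics/p9.png

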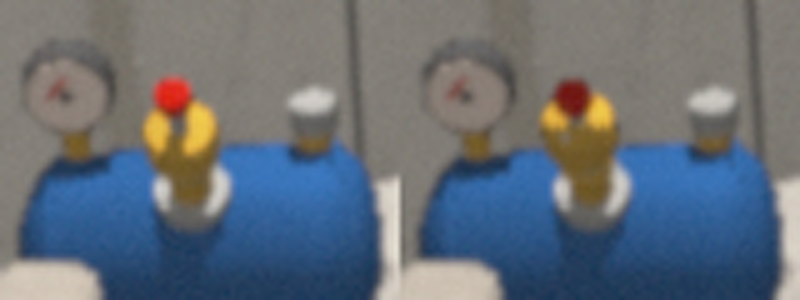

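The right crop shows the nut (578,125) now sitting close under the tip (572,97), and the torque stayed at -1 N m, so the nut is at its stop. Now pressing with closed fingertips.

Run:
```python
from h import *
a=np.array([-.401,.176,.899]);P=np.array([.569,-.1706,.199])
for d in(.014,.006,0,-.004,-.008):print(d,r(P+d*a),go(P+d*a,2.728))
print(go(np.array([.569,-.1706,.23]),2.728))
```

```text
0.014 [0.563, -0.168, 0.212] ([0.0593, 0.0073, 0.1364], np.float64(0.0012))
0.006 [0.567, -0.17, 0.204] ([0.0505, 0.0072, 0.1544], np.float64(0.0012))
0 [0.569, -0.171, 0.199] ([0.0439, 0.0072, 0.1679], np.float64(0.0012))
-0.004 [0.571, -0.171, 0.195] ([0.0396, 0.0072, 0.1769], np.float64(0.0012))
-0.008 [0.572, -0.172, 0.192] ([0.0352, 0.0072, 0.1859], np.float64(0.0012))
([0.0439, 0.0072, 0.0904], np.float64(0.0012))
```

```bash
python3 -m jog '[[[0.03,0.004,0.02],0,1],[[0.0593,0.007,0.07],0,1],[[0.0593,0.007,0.115],0,1],[[0.0593,0.007,0.1364],0,1],[[0.055,0.007,0.145],0,1],[[0.0505,0.007,0.1544],0,1],[[0.0505,0.007,0.1544],0,1]]' 20
python3 - <<'E'
from h import *
im=cams.read_camera("scene");cv2.imwrite("pics/p10.png",cv2.resize(im[180:260,190:290],None,fx=6,fy=6,interpolation=2)[:,:,::-1])
E
```

```text
time: 30.18
tool_pos: [0.5668, -0.1698, 0.2045]
tool_rot: [3.142, 0.0, 2.732]
contact_force: [-0.8, 0.6, 0.5]
opening: 0.0003
grip_force: 0.0
```

View pics/p10.png

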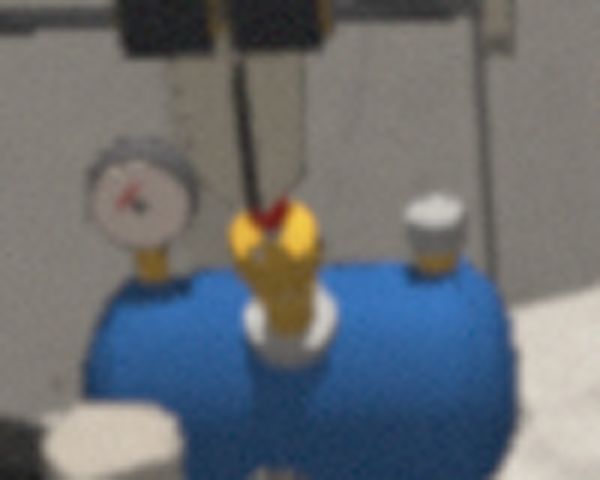

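The picture shows the closed fingertips (255,195) just over the red tip (272,212), about 3 mm too far left. I'll shift right while pressing in steps.

```bash
python3 -m jog '[[[0,-0.007,0],0,1],[[-0.0033,-0.007,0.0068],0,1],[[-0.0066,-0.007,0.0135],0,1],[[-0.0066,-0.007,0.0135],0,1]]'; python3 -m jog '[[[-0.0022,0,0.0045],0,1],[[-0.0044,0,0.009],0,1],[[-0.0044,0,0.009],0,1]]'; python3 -m jog '[[[-0.0022,0,0.0045],0,1],[[-0.0033,0,0.0068],0,1],[[-0.0033,0,0.0068],0,1]]'
```

```text
time: 30.72
tool_pos: [0.5679, -0.1733, 0.1989]
tool_rot: [3.142, -0.0, 2.732]
contact_force: [0.5, -0.0, 1.2]
opening: 0.0004
grip_force: 0.6
time: 31.1
tool_pos: [0.5695, -0.174, 0.1955]
tool_rot: [3.142, 0.0, 2.732]
contact_force: [-1.0, 0.1, 3.9]
opening: 0.0004
grip_force: 2.0
time: 31.48
tool_pos: [0.5707, -0.1745, 0.1929]
tool_rot: [3.142, 0.0, 2.732]
contact_force: [-2.7, 1.6, 6.1]
opening: 0.0004
grip_force: 3.1
```

```bash
python3 -m jog '[[[-0.0011,0,0.0022],0,1],[[-0.0022,0,0.0045],0,1],[[-0.0022,0,0.0045],0,1]]'
```

```text
time: 31.85
tool_pos: [0.5711, -0.1746, 0.1922]
tool_rot: [-3.142, -0.0, 2.732]
contact_force: [-6.3, 1.9, 12.0]
opening: 0.0004
grip_force: 7.1
```

```bash
python3 -m jog '[[[-0.0006,0,0.0012],0,1],[[-0.0006,0,0.0012],0,1],[[-0.0006,0,0.0012],0,1],[[-0.0006,0,0.0012],0,1],[[-0.0006,0,0.0012],0,1],[[-0.0006,0,0.0012],0,1],[[-0.0006,0,0.0012],0,1],[[-0.0006,0,0.0012],0,1],[[-0.0006,0,0.0012],0,1]]'; python3 -m jog '[[[0.0066,0,-0.0135],0,1],[[0.0132,0,-0.027],0,1],[[0.0198,0,-0.0405],0,1],[[0.025,0,-0.1],0,1],[[0.025,0,-0.25],0,1],[[0.025,0,-0.4],0,1],[[0.025,0,-0.4],0,1],[[0.025,0,-0.4],0,1]]'
python3 - <<'E'
from h import *
for c in("scene","top"):
    im=cams.read_camera(c)
    for n in("nut_mid","tip_top","bottle_foot","bottle_head","mat","bit_case","bucking_bar","side_cutters"):
        t=models.pinpoint(n,c);print(c,n,[r(d["position"]) for d in t[:1]])
    if c=="scene":cv2.imwrite("pics/scene11.png",im[:,:,::-1])
E
```

```text
time: 32.98
tool_pos: [0.5712, -0.1747, 0.1921]
tool_rot: [-3.142, -0.0, 2.732]
contact_force: [-8.5, 4.4, 15.0]
opening: 0.0001
grip_force: 8.5
time: 33.98
tool_pos: [0.5623, -0.1708, 0.3496]
tool_rot: [3.141, -0.001, 2.732]
contact_force: [0.1, 0.9, -0.5]
opening: 0.0006
grip_force: 0.0
scene nut_mid [[0.585, -0.179, 0.154]]
scene tip_top [[0.574, -0.172, 0.178]]
scene bottle_foot [[0.537, -0.425, 0.023]]
scene bottle_head [[0.538, -0.427, 0.214]]
scene mat []
scene bit_case [[0.668, -0.418, 0.002]]
scene bucking_bar [[0.265, -0.266, -0.002]]
scene side_cutters [[0.354, -0.257, -0.004]]
top nut_mid []
top tip_top []
top bottle_foot [[0.537, -0.428, 0.017]]
top bottle_head [[0.539, -0.428, 0.219]]
top mat [[0.537, -0.426, 0.001]]
top bit_case [[0.674, -0.425, 0.001]]
top bucking_bar [[0.267, -0.263, 0.0]]
top side_cutters [[0.349, -0.26, -0.001]]
```

View pics/scene11.png

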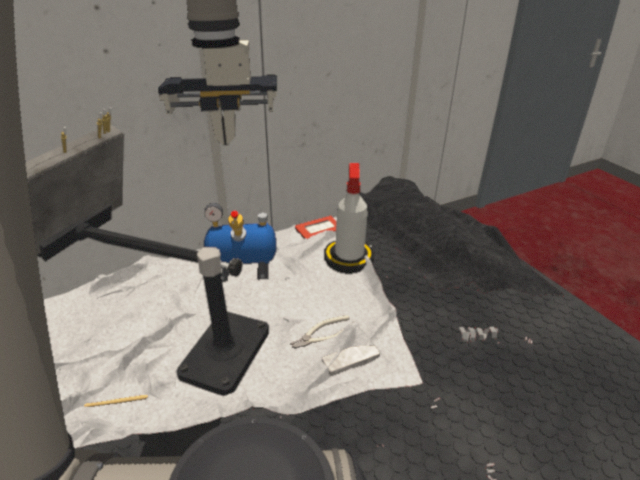

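The bottle stands upright on the pad (352,235), the tip is out (234,215) with the nut up beneath it, the other items haven't moved, and the gripper is clear.

```bash
python3 -c "
from cell import robot
print(robot.hand_in())"
```

```text
the job is handed in; nothing more can be done
None
```

The job is handed in at about 34 s of the 66 s allowed: the bottle stands upright on the pad, the nut is unscrewed to its upper stop, and the tip was pressed fully in for just over a second and has sprung back out, with the bit case, bar and cutters left where they lay.

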